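# Clamp a heat sink on the drilling plate with its bar clamp

### The arm

A 6-joint arm with a two-finger parallel gripper is mounted at the origin on the work surface. World frame = base frame: x ahead of the robot, y to its left, z up, the work surface at z = 0. Lengths are in m, angles in rad, forces in N, time in s.
With the tool pointing down it reaches from about 0.275 to 0.975 m from the base axis. Payload 8.4 kg.
Tool frame: the origin (TCP) lies between the finger pads; the fingertips stand ahead of it and the grasp point (between the pads) is the TCP (r.tip_reach is the z of the fingertips in the tool frame, in m); z points along the fingers, y is the line along which they close (so a half turn about z gives the same grasp; the last joint's range is limited). The gripper opens to 92 mm and grips with 3 to 60 N. Pads are 20 mm wide; open, the fingers measure 128 mm over their backs; the gripper's body (75 mm by 189 mm) begins 69 mm behind the grasp point.
Start: joints at [-0.002, 0.353, 1.633, -0, 1.155, -0.002], TCP at [0.625, -0, 0.234] pointing down, gripper open.
Joint ranges: [-2.63, 2.63], [-0.92, 2.1], [0.06, 2.66], [-1.3, 4.44], [0, 2.69], [-3.02, 3.02]. Speed limits (rad/s): [2.22, 2.22, 2.79, 3.14, 3.14, 3.14].

### API

Orientations are given as a unit quaternion [w, x, y, z].
In Python, from cell import observe, imaging, r gives the robot as it stands.
- The arm moves only by the tool jog_arm, never from a script. Its arguments are lists of equal length, an entry for each row: "jaw": the opening in per cent of the stroke, from 0 (shut) to 100 (fully open); "slide": the shift along the tool's x, y, z in units of 30 mm (1.0 is 30 mm), a list of three; "dr": the turn, a rotation vector about the tool's x, y, z in units of 5 degrees (1.0 is 5 degrees), a list of three. A call has 1 to 5 rows; each row shifts and turns the commanded pose from where the row before left it, along the tool's axes as they then stand; what a row does not reach is not made up. A row lasts 1/12 s, in which the tool goes at most 41.7 mm and 7.16 degrees, less where a joint would pass 70% of its speed; a pose out of reach is approached as far as the arm can. A call is refused whole if a number of a shift passes 1 or a number of a turn 1, either way. A call with a gripper value outside its range is refused whole. The fingers move at their own pace and stop on an object; the grip force is fixed at half the most. Time passes only in rows, so rows that do not move let the fingers close. It gives the time, the measured TCP pose, the force, the opening and the grip force at its end, in the units of the state.
- observe(): the state, without advancing time (a new reading comes with each control period).
- imaging.camera(name): name is "scene" or "side" or "wrist"; returns (picture, depth): 480x640x3 uint8, red, green, blue; 480x640 float32, m along the optical axis (not along the pixel's ray), 0 where there is no reading.
- imaging.camera_model(name): a dict with "mtx" (3x3 intrinsics, pixels), "view" (4x4, takes a point from world to camera coordinates). Camera axes: x right, y up, looking along -z (the intrinsics and any distortion apply to the point x, -y, -z); pixel columns grow to the right and rows downward; lengths in m; the calibration is good to about 2 mm. A picture is of the moment at which its call begins: read the wrist's pose just before it. camera_model takes no time and is no camera call; for the wrist camera it gives the pose at the moment of the call.
- r.job_done(): hands the job in; it is judged then, once.
Trained networks look in the newest picture that a camera, given by its name, has taken for a name from the list of things; names that differ only in an ending like _2 or _b are one class to them, and where a whole thing is asked for, a point or a joint stands for the part that bears it (a point fixed in the world has none). Each returns a list of dicts, best first, with "score" (0 to 1); they miss things now and then, are a little off and sometimes report something else, mostly with a low value. They report only what shows in the picture. A call takes as long as a camera call. They do not tell look-alikes from the thing itself.
- imaging.search_frame(camera, target): "xy" ([column, row] in pixels, amid what is visible of it).
The state is a dict: "time_s": time; "joint_pos": joint angles; "joint_vel": joint speeds; "joint_torque": joint torques, N m; "ee_pos": TCP position; "eef_rot": TCP orientation; "wrist_force": force on the tool from outside, world axes, zero at the start; "moment": the same for the moment, N m; "grip_width": opening from 0.0 (shut) to 1.0 (fully open); "finger_force": force on a finger pad.
Only numpy, scipy, OpenCV 4.12 (cv2) and the standard library are available. Lean on these libraries where they do the work, as an engineer would, in place of code of your own. Each camera call takes 0.05 s, during which the arm holds its last target. There are 200 camera calls.

### The job

Get the long finned heat sink ready for drilling: push it home on the steel plate so that it lies flat and flush against all three locating pins, then press the bar clamp's sliding arm down, close to its bar and gently, until the pad bears on the heat sink and the arm tips up and bites on the bar. Then turn its screw down firmly by the tommy bar (clockwise seen from above), to about 0.4 newton-metres and well short of 0.7, let go, and leave the other things on the bench where they are.

Things in the scene. Friction and masses are not known exactly. Their poses are not given: they have to be found in the camera images.
- heat_sink: The work, loose: the long plain aluminium heat sink, 60 (x) by 180 (y) by 36 mm high, 0.4 to 0.65 kg, lying on the plate, fins down, flat face up. Origin: centre of its underside. It starts 3 to 6 cm short of the side pins, 1 to 6 cm short of the end pin, up to 13 degrees askew. Grip it across its 60 mm near its y = +55 mm, clear of the clamp, which stands over its -y half.
- home (a point): Where the heat sink's origin must end, its axes along these (the plate's): centre of the home place on the plate's top, 12 mm over the bench. Home, it rests flat against all three pins.
- plate: The dark steel drilling plate, fixed to the bench, 12 mm thick: x -140 to 90 mm, y -110 to 170 mm in its frame; origin on the bench, z up; its heading varies by 20 degrees either way. It carries three locating pins and, at (70, -55) mm, the clamp's upright bar (20 by 8 mm, top at 170 mm, foot 44 by 36 mm and 30 mm high). The clamp's arm points from the bar to the plate's -x.
- side_pin_a (a point): Top centre of a side pin, 10 mm diameter, 20 mm above the plate's top, at (15, -75) mm of the plate. The two side pins stop the heat sink's +x long side, at x = 10 mm of the plate.
- side_pin_b (a point): The same for the other side pin, at (15, 85) mm of the plate.
- end_pin (a point): The same for the end pin, at (-20, -95) mm of the plate: it stops the heat sink's -y end, at y = -90 mm of the plate.
- jaw (a joint): Height of the clamp's sliding arm on its bar, m, 0 to 0.080: the arm's top stands 87 mm + this over the bench. Starts at 0.045 to 0.075. It slides under 2 to 15 N pressed on the arm close to the collar; pressed far out it jams. With the arm level the pad meets the heat sink (top 48 mm over the bench) at about 0.020 + 0.0008 x screw: arm top 108 to 110 mm.
- jaw_tilt (a joint): Rock of the arm on the bar, rad. About -0.02: the free arm droops at the pad and holds by its own weight. About +0.02: tipped up by the work, cocked and biting; up to +0.05 when tight. Pressed down near the collar with 8 to 20 N once the pad is on the work, it goes from one to the other while the collar sinks the last 4 mm; then it yields no more. Over 45 N of finger force on the arm is ramming.
- screw (a joint): Turn of the clamp's screw, rad, 0 to 15, growing clockwise seen from above, which feeds spindle, head and tommy bar down 0.8 mm per rad. Starts at 0.8 to 2.3. Free it takes 0.03 N m; under load about 0.03 N m + 0.004 N m per N of clamping force. With the arm cocked the force grows by about 35 N per rad, so it is tight after 2 to 4 rad. Self-locking: feel the torque while it turns.
- push_point (a point): Top of the sliding arm, on its centre line, 26 mm from the bar's axis, just in front of the collar (46 by 26 mm, 64 mm tall, its front 23 mm from that axis): press it down here with closed fingertips. The arm is an 18 mm wide dark iron beam, its top level with the collar's; the bar stands up to 170 mm over the bench behind it. Axes as the arm's: -x points to the pad.
- screw_head (a point): On the screw's axis, 90 mm from the bar's axis, at the height of the tommy bar: 38 mm above the arm's top less 0.8 mm per rad of screw. The head is a steel knob 20 mm in diameter that ends 10 mm higher; the tommy bar (8 mm thick, 90 mm long, a 13 mm ball at each end) goes level through it. x points along the tommy bar to tommy_end.
- tommy_end (a point): The ball at one end of the tommy bar, 45 mm from the screw's axis; there is another opposite. Push the bar round with closed fingertips some 34 mm from the axis, tips 15 mm below the bar: 12 N there is 0.4 N m. It is free all round (the clamp's bar is 80 mm from the axis). A hand that grips it hard holds the arm from tipping, and then the arm slips up the bar.
- pad_face (a point): Centre of the underside of the clamp's round steel swivel pad, 22 mm diameter, below the spindle on the screw's axis, which passes x = -20, y = -55 mm of the plate.
- pad: The same swivel pad as a body; its origin lies on the screw's axis, 42 mm above the pad's face.
- crimp_tool: Bystander: crimping tool with two yellow handles, 190 mm long, lying on the bench, leave it alone. Origin in its middle, on the bench.
- microphone: Bystander: black hand microphone, 115 by 60 by 24 mm, origin under its middle.
- coax_plug: Bystander: small steel coaxial plug standing upright on the plate behind the heat sink, 20 mm diameter, 42 mm high, origin under its middle.
- solder_spool: Bystander: white spool of solder standing on end, 54 mm diameter, 45 mm high, origin under its middle.
- screwdriver: Bystander: red-handled screwdriver, 200 mm long, origin under its middle.
- tape_roll: Bystander: roll of paper tape lying flat, 90 mm outside diameter, 18 mm high, origin under its middle.
- small_sink: Bystander: small offcut of heat sink, 45 by 60 by 28 mm, fins down; not the work. Origin under its middle.
Not all that is in view belongs to the job. There is more than one size of the heat_sink; the one meant has the size given above.

How it is judged:
On the way, in this order (a step that is already met when the one before it is completed fails the run):
1. the heat sink lies flat against all three pins, with the clamp's pad still off it (x of heat_sink in the frame of plate between -0.0228 and -0.0175 m and y of heat_sink in the frame of plate between -0.0025 and 0.0028 m and z of heat_sink in the frame of plate below 0.0145 m and angle between the y axis of heat_sink and the y axis of plate, either way round below 0.025 rad and contact force between pad and heat_sink below 0.5 N), for 0.2 s.
2. the arm is down, its pad on the heat sink, tipped up and biting on the bar (x of heat_sink in the frame of plate between -0.0228 and -0.0175 m and y of heat_sink in the frame of plate between -0.0025 and 0.0028 m and z of heat_sink in the frame of plate below 0.0145 m and angle between the y axis of heat_sink and the y axis of plate, either way round below 0.025 rad and value of joint jaw_tilt above 0.01 rad and contact force between pad and heat_sink above 2 N), for 0.2 s.
3. the screw is tight (x of heat_sink in the frame of plate between -0.0228 and -0.0175 m and y of heat_sink in the frame of plate between -0.0025 and 0.0028 m and z of heat_sink in the frame of plate below 0.0145 m and angle between the y axis of heat_sink and the y axis of plate, either way round below 0.025 rad and contact force between pad and heat_sink above 45 N and value of joint jaw_tilt above 0.01 rad), for 0.2 s.
At the end, for the whole second after the job is handed in: The heat sink lies flat on the plate, at rest, within about 2.5 mm of all three pins and 0.025 rad square to them; the clamp's arm is tipped up on the bar (jaw_tilt above 0.010 rad) and its pad bears on the heat sink with 45 to 220 N (a screw torque of about 0.2 to 0.7 N m) (all of step 3 and contact force between pad and heat_sink below 220 N and linear speed of heat_sink below 0.01 m/s); the robot touches nothing.
It fails at once if the clamp is overtightened: more than 240 N on the heat sink (contact force between pad and heat_sink above 240 N).
It fails at once if the arm is rammed: more than 45 N from the fingers on it (contact force between the fingers and jaw_c0 above 45 N or contact force between the fingers and jaw_c1 above 45 N).
It fails at once if another thing on the bench is disturbed (moved 30 mm) (distance of any of crimp_tool, microphone, coax_plug, solder_spool, screwdriver, tape_roll, small_sink from where it was at the start of the episode above 0.03 m).
It also fails if it takes over 70 s, if anything falls off the work surface, if the arm or the gripper's body presses on something with over 40 N, if the wrist force passes 120 N, or if a joint passes its speed limit or range.

## Working session

There is one attempt and no reset: what is moved stays moved. The work goes in short steps, Python scripts to look and compute and a tool call to move; the robot and the scene stay as the last step left them, time stands still between calls to the robot, and variables do not carry over. Pictures are saved under pics/ and viewed, at most 10 in all, crops included, and the job is handed in when it is done.

Besides the shell and the picture viewer there is one more tool, called after "Request:" as a command line: name --argument value ..., lists and objects as JSON in quotes. jog_arm: Moves the arm, as the interface text tells. Its arguments: {"type":"object","properties":{"jaw":{"type":"array"},"slide":{"type":"array"},"dr":{"type":"array"}},"required":["jaw","slide","dr"]}

```bash
mkdir -p pics; ls; cat > h.py <<'E'
import numpy as np, cv2
from cell import observe, imaging, r
def cam(n):
    im,d=imaging.camera(n); return im,d,imaging.camera_model(n)
def pts(d,m):
    K=np.array(m["mtx"]);V=np.array(m["view"]);v,u=np.mgrid[:480,:640]
    P=np.stack([(u-K[0,2])/K[0,0]*d,-(v-K[1,2])/K[1,1]*d,-d],-1)
    W=np.linalg.inv(V);return P@W[:3,:3].T+W[:3,3]
def proj(m,p):
    K=np.array(m["mtx"]);V=np.array(m["view"]);c=V[:3,:3]@np.array(p)+V[:3,3]
    return np.array([K[0,2]+K[0,0]*c[0]/-c[2],K[1,2]+K[1,1]*-c[1]/-c[2]])
def save(n,im): cv2.imwrite("pics/"+n,cv2.cvtColor(im,cv2.COLOR_RGB2BGR))
E
python3 - <<'E'
from h import *
print(observe(), r.tip_reach)
np.set_printoptions(precision=4,suppress=True)
ims=[]
for c in["scene","side","wrist"]:
    im,d,m=cam(c);P=pts(d,m);ims.append(im)
    print(c,np.linalg.inv(np.array(m["view"]))[:3,3])
    for t in["heat_sink","plate","side_pin_a","end_pin","push_point","screw_head","tommy_end","pad","small_sink","coax_plug"]:
        for q in imaging.search_frame(c,t)[:3]:
            u,v=map(int,q["xy"]);print(t,round(q["score"],2),u,v,P[v,u])
    save(c+".png",im);np.savez(c,im=im,d=d,P=P)
E
```

```text
pics
{'time_s': 0.0, 'joint_pos': array([-2.39972804e-03,  3.53607984e-01,  1.63412002e+00, -2.14820103e-06,
        1.15521517e+00, -2.40300396e-03]), 'joint_vel': array([-0.00136567,  0.00213626,  0.00125886, -0.00136928,  0.00029573,
       -0.00064783]), 'joint_torque': array([-2.43486713e-03, -5.93846583e+01, -3.34216332e+01,  6.94100303e-02,
        2.34022352e-02, -1.15005114e-04]), 'ee_pos': array([6.24532686e-01, 6.23842574e-07, 2.32894809e-01]), 'eef_rot': array([-4.77932234e-04,  7.07105155e-01,  7.07108085e-01, -4.77028321e-04]), 'wrist_force': array([ 0.33217936, -0.01115325, -0.26177677]), 'moment': array([ 0.0323625 ,  0.00571228, -0.03040946]), 'finger_force': 0.0, 'grip_width': 0.9963649192946231} 0.019
scene [ 1.117  -0.402   0.8819]
heat_sink 0.91 304 252 [ 0.5004 -0.0088  0.0478]
heat_sink 0.86 199 251 [ 0.3179 -0.2141  0.0239]
heat_sink 0.6 309 280 [ 0.6481 -0.0943  0.154 ]
plate 0.57 311 277 [ 0.6431 -0.0858  0.1523]
side_pin_a 0.6 309 277 [ 0.641  -0.0894  0.1529]
side_pin_a 0.52 359 265 [0.6116 0.0773 0.0431]
side_pin_a 0.43 304 251 [ 0.4966 -0.0063  0.0464]
e
[... 1183 characters left out ...]
26 [ 0.5419 -0.0864  0.1019]
small_sink 0.9 205 289 [0.78   0.0519 0.0272]
small_sink 0.4 310 280 [0.5545 0.0001 0.0113]
small_sink 0.35 370 204 [0.5027 0.8043 0.6624]
coax_plug 0.61 280 296 [0.612  0.0916 0.0426]
wrist [0.6241 0.0684 0.3834]
heat_sink 0.58 159 213 [0.4911 0.0107 0.0465]
plate 0.91 242 192 [0.5557 0.0242 0.0101]
side_pin_a 0.6 239 193 [0.5528 0.0233 0.0098]
push_point 0.56 205 353 [ 0.5439 -0.0796  0.1195]
screw_head 0.91 169 427 [ 0.5441 -0.0822  0.1944]
tommy_end 0.89 169 427 [ 0.5441 -0.0822  0.1944]
pad 0.56 213 342 [ 0.5435 -0.0834  0.0957]
pad 0.45 486 164 [0.7728 0.0508 0.0267]
small_sink 0.89 487 163 [0.7735 0.0516 0.0268]
coax_plug 0.7 303 123 [0.6141 0.0838 0.054 ]
```

View pics/scene.png

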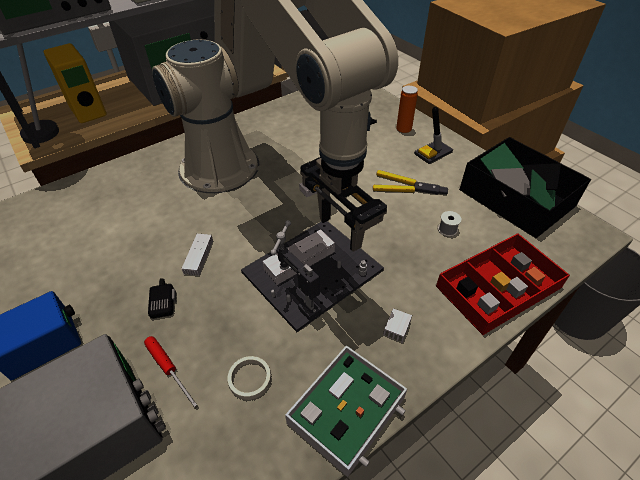

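View pics/wrist.png

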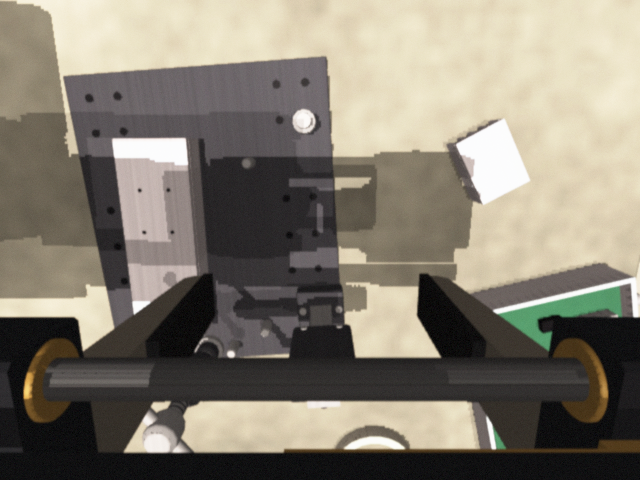

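```bash
cat > fit.py <<'E'
from h import *
from scipy.optimize import minimize
def fit(pts,x0,x1,y0,y1,init,f=4e3):
    # best rectangle pose: minimise outside distance, plus edges attract (shrink area -> fixed size)
    def cost(p):
        c,s=np.cos(p[2]),np.sin(p[2]);q=(pts-p[:2])@np.array([[c,-s],[s,c]])
        o=np.maximum(0,np.maximum(np.maximum(x0-q[:,0],q[:,0]-x1),np.maximum(y0-q[:,1],q[:,1]-y1)))
        return np.minimum(o,.01).mean()*1e3
    best=min((minimize(cost,np.array(init)+[a,b,t],method="Nelder-Mead",options=dict(xatol=1e-5,fatol=1e-7)) for a in(-.01,.01) for b in(-.01,.01) for t in(-.05,.05)),key=lambda r:r.fun)
    return best.x,best.fun
E
python3 - <<'E'
from fit import *
np.set_printoptions(precision=4,suppress=True)
A=[np.load(c+".npz") for c in("scene","side","wrist")]
for c,a in zip("s i w".split(),A):
    P=a["P"].reshape(-1,3);k=(P[:,0]>.35)&(P[:,0]<.75)&(P[:,1]>-.25)&(P[:,1]<.25)
    P=P[k]
    h=np.histogram(P[:,2],bins=np.arange(-.01,.06,.002));print(c,dict(zip((h[1][:-1]*1e3).round().astype(int),h[0])))
    pl=P[abs(P[:,2]-.0115)<.0035];hs=P[abs(P[:,2]-.047)<.003]
    print(len(pl),len(hs)); print("hs rect",cv2.minAreaRect((hs[:,:2]*1000).astype(np.float32)))
    print("plate rect",cv2.minAreaRect((pl[:,:2]*1000).astype(np.float32)))
PL=np.concatenate([a["P"].reshape(-1,3) for a in A]);k=(PL[:,0]>.35)&(PL[:,0]<.75)&(PL[:,1]>-.25)&(PL[:,1]<.25)
PL=PL[k]
p,f=fit(PL[abs(PL[:,2]-.0115)<.003][:,:2],-.14,.09,-.11,.17,[.56,-.03,.08]);print("plate",p,f)
H=PL[abs(PL[:,2]-.047)<.003][:,:2];H=H[(H[:,0]<.57)]
q,f=fit(H,-.03,.03,-.09,.09,[.49,0,.08]);print("hs",q,f)
# per-camera overhead map 1.5mm/px
im=np.zeros((520,640,3),np.uint8)
canv=[]
for a in A:
    g=np.zeros((600,400,3),np.uint8);P=a["P"].reshape(-1,3);C=a["im"].reshape(-1,3)
    o=np.argsort(P[:,2]);o=o[P[o,2]<.22]
    u=((P[o,0]-.4)*1000).astype(int);v=((.25-P[o,1])*1000).astype(int)
    ok=(u>=0)&(u<400)&(v>=0)&(v<600);
    for dx in(0,1):
        for dy in(0,1): g[np.clip(v[ok]+dy,0,599),np.clip(u[ok]+dx,0,399)]=C[o][ok]
    canv.append(g[:450])
for g in canv:
    for (pp,b) in((p,(-.14,.09,-.11,.17)),(q,(-.03,.03,-.09,.09))):
        c,s=np.cos(pp[2]),np.sin(pp[2]);R=np.array([[c,-s],[s,c]])
        w=np.array([[b[0],b[2]],[b[1],b[2]],[b[1],b[3]],[b[0],b[3]]])@R.T+pp[:2]
        cv2.polylines(g,[np.stack([(w[:,0]-.4)*1000,(.25-w[:,1])*1000],1).astype(int)],True,(255,0,0),1)
save("top.png",cv2.resize(np.hstack(canv[:3]),(800,300)))
save("top2.png",canv[2])
E
```

```text
s {np.int64(-10): np.int64(0), np.int64(-8): np.int64(2), np.int64(-6): np.int64(81), np.int64(-4): np.int64(1372), np.int64(-2): np.int64(5782), np.int64(0): np.int64(6501), np.int64(2): np.int64(1936), np.int64(4): np.int64(186), np.int64(6): np.int64(109), np.int64(8): np.int64(469), np.int64(10): np.int64(1861), np.int64(12): np.int64(2008), np.int64(14): np.int64(586), np.int64(16): np.int64(133), np.int64(18): np.int64(102), np.int64(20): np.int64(67), np.int64(22): np.int64(72), np.int64(24): np.int64(66), np.int64(26): np.int64(79), np.int64(28): np.int64(121), np.int64(30): np.int64(121), np.int64(32): np.int64(60), np.int64(34): np.int64(46), np.int64(36): np.int64(38), np.int64(38): np.int64(34), np.int64(40): np.int64(44), np.int64(42): np.int64(60), np.int64(44): np.int64(110), np.int64(46): np.int64(430), np.int64(48): np.int64(409), np.int64(50): np.int64(118), np.int64(52): np.int64(15), np.int64(54): np.int64(11), np.int64(56): np.int64(4)}
4749 949
hs rect ((577.9524536132812, 68.43489074707031), (410.3099670410156, 220.8905487060547), 70.52005767822266)
plate rect 
[... 1911 characters left out ...]
4(32): np.int64(189), np.int64(34): np.int64(108), np.int64(36): np.int64(139), np.int64(38): np.int64(123), np.int64(40): np.int64(273), np.int64(42): np.int64(173), np.int64(44): np.int64(1260), np.int64(46): np.int64(9052), np.int64(48): np.int64(680), np.int64(50): np.int64(46), np.int64(52): np.int64(165), np.int64(54): np.int64(35), np.int64(56): np.int64(22)}
48692 10992
hs rect ((543.6426391601562, -5.215263366699219), (178.15597534179688, 164.699951171875), 3.914454221725464)
plate rect ((585.368408203125, -59.28369140625), (341.7330627441406, 395.1116638183594), 3.266664743423462)
plate [ 0.5557 -0.0347  0.0699] 0.061571436639739185
hs [ 0.4895 -0.0178  0.0111] 0.007410413588297913
```

View pics/top.png

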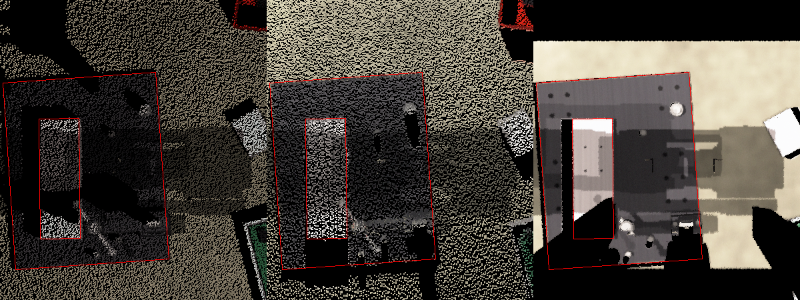

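Scene: the work is on the plate at scene (304,252), 48 mm top and 60 x 180 fit. The look-alikes are (199,251), an offcut on the bench with its top at 24 mm, and (400,325), the small sink; neither fits. The overhead map confirms the fit. Plate pose is (0.556, -0.035, 0.070 rad) and heat sink is (0.4895, -0.018, 0.011 rad). That puts it 45 mm short of the side pins and 21 mm short of the end pin, which matches the text.

Request:
jog_arm --jaw '[100,100,100,100,100]' --slide '[[0.25,-0.9,0],[0.25,-0.9,0],[0.25,-0.9,0],[0.25,-0.9,0],[0.25,-0.9,0]]' --dr '[[0,0,0],[0,0,0],[0,0,0],[0,0,0],[0,0,0]]'

```text
time_s: 2.07
ee_pos: [0.4887, 0.0377, 0.2335]
eef_rot: [-0.0, 0.707, 0.707, -0.0]
wrist_force: [0.7, 0.5, -0.3]
grip_width: 0.999
finger_force: 0.0
```

Request:
jog_arm --jaw '[100,100,100,100,100]' --slide '[[0,0,0.8],[0,0,0.8],[0,0,0.8],[0,0,0.8],[0,0,0.8]]' --dr '[[0,0,0],[0,0,0],[0,0,0],[0,0,0],[0,0,0]]'

```text
time_s: 2.48
ee_pos: [0.4901, 0.0376, 0.1129]
eef_rot: [0.0, 0.707, 0.707, 0.0]
wrist_force: [-0.5, 0.2, -0.2]
grip_width: 1.001
finger_force: 0.0
```

```bash
cat > look.py <<'E'
import sys
from fit import *
np.set_printoptions(precision=4,suppress=True)
o=observe();print(o["time_s"],o["ee_pos"],o["eef_rot"],o["wrist_force"],o["grip_width"])
p=np.array([.5557,-.0347,.0699])
def inplate(w):
    c,s=np.cos(p[2]),np.sin(p[2]);return (np.asarray(w)[...,:2]-p[:2])@np.array([[c,-s],[s,c]])
def rect(cams,init):
    H=[]
    for c in cams:
        im,d,m=cam(c);save(sys.argv[1]+c+".png",im);np.savez(sys.argv[1]+c,im=im,d=d,P=pts(d,m));P=pts(d,m).reshape(-1,3);H.append(P[abs(P[:,2]-.0475)<.003])
    return H
E
python3 - a <<'E'
exec(open("look.py").read())
H=rect(["wrist"],0)[0]
b=[.489,-.018]
k=(abs(H[:,0]-b[0])<.05)&(abs(H[:,1]-b[1])<.12);h=H[k]
print(len(h),h.min(0),h.max(0),np.percentile(h[:,0],[1,99]),np.percentile(h[:,1],[1,99]))
E
```

```text
2.4833 [0.4901 0.0376 0.1129] [0.0003 0.7071 0.7071 0.0004] [-0.4768  0.2338 -0.2034] 1.0011017345130022
89 [ 0.4559 -0.0779  0.0445] [0.5147 0.0702 0.0452] [0.4577 0.5121] [-0.0778  0.0701]
```

View pics/awrist.png

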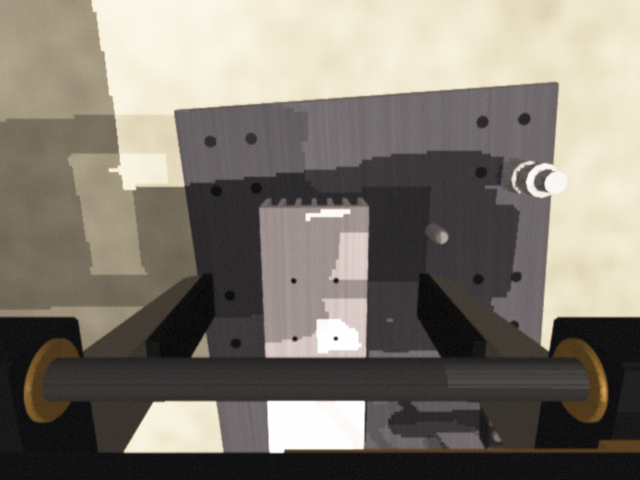

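The heat sink (pixels 260–368 wide, end at row 205) sits centred between the open fingers, with side pin b at (436,234). Descend and grip.

Request:
jog_arm --jaw '[100,100,100,100,55]' --slide '[[0,0,0.8],[0,0,0.8],[0,0,0.6],[0,0,0.34],[0,0,0]]' --dr '[[0,0,0],[0,0,0],[0,0,0],[0,0,0],[0,0,0]]'

```text
time_s: 2.95
ee_pos: [0.489, 0.0374, 0.0362]
eef_rot: [-0.001, 0.707, 0.707, -0.001]
wrist_force: [-0.8, 0.2, -0.5]
grip_width: 0.948
finger_force: 0.0
```

Request:
jog_arm --jaw '[40,40,40,40,40]' --slide '[[0,0,0],[0,0,0],[0,0,0],[0,0,0],[0,0,0]]' --dr '[[0,0,0],[0,0,0],[0,0,0],[0,0,0],[0,0,0]]'

```text
time_s: 3.37
ee_pos: [0.4905, 0.0376, 0.0384]
eef_rot: [0.0, 0.707, 0.707, 0.001]
wrist_force: [-1.3, 0.1, 7.3]
grip_width: 0.648
finger_force: 30.0
```

Request:
jog_arm --jaw '[40,40,40,40,40]' --slide '[[0,0,0],[0,0,0],[-0.2,0.3,0],[-0.2,0.4,0],[-0.15,0.4,0]]' --dr '[[0,0,-0.4],[0,0,-0.4],[0,0,0],[0,0,0],[0,0,0]]'

```text
time_s: 3.78
ee_pos: [0.5232, 0.0235, 0.0383]
eef_rot: [-0.001, 0.682, 0.731, -0.0]
wrist_force: [-6.1, 1.4, 12.4]
grip_width: 0.652
finger_force: 30.0
```

Request:
jog_arm --jaw '[40,40]' --slide '[[0,0,0],[0,0,0]]' --dr '[[0,0,0],[0,0,0]]'

```text
time_s: 3.95
ee_pos: [0.5264, 0.0231, 0.0384]
eef_rot: [0.002, 0.682, 0.731, 0.001]
wrist_force: [4.3, -1.2, 6.4]
grip_width: 0.649
finger_force: 30.0
```

```bash
cat > hs.py <<'E'
exec(open("look.py").read())
w=inplate(o["ee_pos"]);print("tcp plate",w)
for c in["scene","side","wrist"]:
    H=rect([c],0)[0];q=inplate(H);k=(q[:,0]>-.075)&(q[:,0]<.03)&(q[:,1]>-.12)&(q[:,1]<.13)
    q=q[k]
    if len(q)<200: print(c,len(q));continue
    x,f=fit(q,-.03,.03,-.09,.09,[-.02,0.0,0]);print(c,len(q),x,f, "top/edges",np.percentile(q[:,1],[1,99.5]),np.percentile(q[:,0],[1,99]))
E
python3 hs.py b
```

```text
3.95 [0.5264 0.0231 0.0384] [0.0017 0.6819 0.7314 0.0014] [ 4.2519 -1.2093  6.3815] 0.6488722837196557
tcp plate [-0.0252  0.0597]
scene 893 [-0.0242  0.0025  0.0098] 0.17822305279931763 top/edges [-0.0859  0.0746] [-0.0551  0.018 ]
side 928 [-0.0263  0.0045  0.0025] 0.19117299746563546 top/edges [-0.0454  0.094 ] [-0.0595  0.0078]
wrist 26498 [-0.0265  0.0052  0.0024] 0.10175623475223715 top/edges [0.0064 0.0947] [-0.0566  0.0033]
```

Request:
jog_arm --jaw '[40,40,40,40,40]' --slide '[[0,0.1,0],[0,0.1,0],[0,0.05,0],[0,0.03,0],[0,0,0]]' --dr '[[0,0,0],[0,0,0],[0,0,0],[0,0,0],[0,0,0]]'

```text
time_s: 4.52
ee_pos: [0.5293, 0.0239, 0.0381]
eef_rot: [-0.002, 0.682, 0.731, -0.002]
wrist_force: [-10.5, -1.8, 21.0]
grip_width: 0.655
finger_force: 30.0
```

Request:
jog_arm --jaw '[40,40,40,40,40]' --slide '[[-0.1,0,0],[-0.06,0,0],[-0.03,0,0],[0,0,0],[0,0,0]]' --dr '[[0,0,0],[0,0,0],[0,0,0],[0,0,0],[0,0,0]]'

```text
time_s: 4.93
ee_pos: [0.5316, 0.0193, 0.0382]
eef_rot: [-0.001, 0.682, 0.731, -0.0]
wrist_force: [-3.1, 6.3, 13.7]
grip_width: 0.649
finger_force: 30.0
```

Request:
jog_arm --jaw '[40,40,40,40,40]' --slide '[[0,0.06,0],[-0.04,0.04,0],[-0.04,0,0],[0,0,0],[0,0,0]]' --dr '[[0,0,0],[0,0,0],[0,0,0],[0,0,0],[0,0,0]]'

```text
time_s: 5.35
ee_pos: [0.5322, 0.0189, 0.038]
eef_rot: [-0.004, 0.683, 0.73, -0.001]
wrist_force: [-13.3, 19.7, 22.4]
grip_width: 0.651
finger_force: 30.0
```

```bash
python3 hs.py c
```

```text
5.35 [0.5322 0.0189 0.038 ] [-0.0036  0.683   0.7304 -0.0007] [-13.2764  19.6606  22.4241] 0.651176456567989
tcp plate [-0.0197  0.0551]
scene 889 [-0.0193 -0.0021  0.004 ] 0.15690774081251407 top/edges [-0.0902  0.0819] [-0.0506  0.0145]
side 942 [-0.021   0.0005 -0.0102] 0.21603218774290148 top/edges [-0.0505  0.0895] [-0.0569  0.0142]
wrist 26688 [-0.0209  0.0022 -0.0081] 0.1011413762155402 top/edges [0.0019 0.0901] [-0.0505  0.0095]
```

Request:
jog_arm --jaw '[100,100,100,100,100]' --slide '[[0,0,0],[0,0,0],[0,0,0],[0,0,0],[0,0,-0.3]]' --dr '[[0,0,0],[0,0,0],[0,0,0],[0,0,0],[0,0,0]]'

```text
time_s: 5.92
ee_pos: [0.5348, 0.0158, 0.0453]
eef_rot: [-0.001, 0.682, 0.731, -0.001]
wrist_force: [-0.4, 1.1, -0.3]
grip_width: 0.986
finger_force: 0.0
```

Request:
jog_arm --jaw '[100,100,100,100,100]' --slide '[[0,0,-1],[0,0,-1],[0,0,-1],[0,0,-1],[0,0,-1]]' --dr '[[0,0,0],[0,0,0],[0,0,0],[0,0,0],[0,0,0]]'

```text
time_s: 6.33
ee_pos: [0.5357, 0.0158, 0.1984]
eef_rot: [0.0, 0.682, 0.731, 0.0]
wrist_force: [0.1, -0.1, 0.5]
grip_width: 1.001
finger_force: 0.0
```

Request:
jog_arm --jaw '[0,0,0,0,0]' --slide '[[0.6,0,-1],[0.8,0,-0.8],[0.8,0,-0.8],[0,0,0],[0,0,0]]' --dr '[[0,0,0],[0,0,0],[0,0,0],[0,0,0],[0,0,0]]'

```text
time_s: 6.75
ee_pos: [0.5319, 0.0826, 0.276]
eef_rot: [0.001, 0.681, 0.732, 0.001]
wrist_force: [-0.0, 0.9, -0.8]
grip_width: 0.661
finger_force: 0.0
```

```bash
python3 hs.py d; cat > clamp.py <<'E'
import sys;sys.argv.append("x")
exec(open("look.py").read())
for c in["scene","side","wrist"]:
    im,d,m=cam(c);P=pts(d,m);save(sys.argv[1]+c+".png",im);np.savez(sys.argv[1]+c,im=im,P=P)
    for t in["push_point","screw_head","tommy_end","pad_face"]:
        for z in imaging.search_frame(c,t)[:2]:
            u,v=map(int,z["xy"]);print(c,t,round(z["score"],2),u,v,P[v,u],inplate(P[v,u]))
    Q=P.reshape(-1,3);q=inplate(Q);k=(abs(q[:,1]+.055)<.05)&(q[:,0]>-.08)&(q[:,0]<.1)&(Q[:,2]>.09)&(Q[:,2]<.23)
    q=np.c_[q,Q[:,2]][k]
    a=q[(abs(q[:,1]+.055)<.008)&(q[:,0]>-.005)&(q[:,0]<.045)]
    print("arm z hist",np.histogram(a[:,2],bins=np.arange(.09,.18,.004)))
    np.savez(sys.argv[1]+c+"q",q=q)
E
python3 clamp.py e
```

```text
6.75 [0.5319 0.0826 0.276 ] [0.001  0.6813 0.732  0.0011] [-0.045   0.8701 -0.7669] 0.6610115336853868
tcp plate [-0.0155  0.1187]
scene 1069 [-0.0189 -0.0008 -0.0059] 0.02674866264250992 top/edges [-0.0894  0.0888] [-0.0494  0.0116]
side 1220 [-0.021  -0.0003 -0.0064] 0.0050823775591516485 top/edges [-0.089   0.0897] [-0.0502  0.0082]
wrist 6874 [-0.0215  0.0001 -0.0064] 0.00030921514144377753 top/edges [-0.0872  0.0897] [-0.0507  0.0081]
6.9 [0.5306 0.0811 0.2732] [-0.0005  0.6821  0.7312 -0.0009] [-0.1624 -0.2281 -0.7375] 0.5299958629136716
scene push_point 0.91 295 264 [ 0.5952 -0.0935  0.1537] [ 0.0353 -0.0614]
scene screw_head 0.79 279 238 [ 0.5451 -0.0983  0.1949] [-0.015  -0.0627]
scene screw_head 0.65 163 300 [ 0.4094 -0.3505  0.0254] [-0.168  -0.3048]
scene tommy_end 0.74 283 237 [ 0.5475 -0.0898  0.1946] [-0.012  -0.0544]
scene pad_face 0.54 283 265 [ 0.5478 -0.0972  0.1067] [-0.0123 -0.0617]
scene pad_face 0.33 407 187 [0.4493 0.3978 0.017 ] [-0.076   0.4389]
arm z hist (array([  0,   0,   0,   0,   0,   0,   0,   0,   0,   0,   1,   0,   1,
         0,   6, 102,  19,   0
[... 887 characters left out ...]
     0.162, 0.166, 0.17 , 0.174, 0.178]))
wrist push_point 0.67 316 428 [ 0.5423 -0.079   0.1371] [-0.0165 -0.0432]
wrist screw_head 0.58 313 409 [ 0.54   -0.0843  0.1056] [-0.0192 -0.0484]
wrist tommy_end 0.6 313 413 [ 0.5397 -0.0787  0.1187] [-0.0191 -0.0427]
wrist pad_face 0.71 547 259 [0.7713 0.0513 0.0269] [0.2211 0.0707]
wrist pad_face 0.69 311 406 [ 0.538  -0.083   0.1033] [-0.021  -0.0469]
arm z hist (array([ 0,  0,  0,  0,  0,  0,  0,  0,  0,  0,  0,  0,  0,  0, 12, 70,  0,
        0,  0,  0,  0,  0]), array([0.09 , 0.094, 0.098, 0.102, 0.106, 0.11 , 0.114, 0.118, 0.122,
       0.126, 0.13 , 0.134, 0.138, 0.142, 0.146, 0.15 , 0.154, 0.158,
       0.162, 0.166, 0.17 , 0.174, 0.178]))
```

```bash
python3 - <<'E'
import sys;sys.argv.append("x")
exec(open("look.py").read())
for c in["scene","side","wrist"]:
    q=np.load("e"+c+"q.npz")["q"]
    b=q[(q[:,2]>.162)&(q[:,0]>.045)];print(c,"bar",len(b),b.mean(0),b.min(0),b.max(0)) if len(b) else 0
    h=q[(q[:,2]>.165)&(q[:,0]<.045)&(q[:,0]>-.08)]
    if len(h)>20:
        print(" head/tommy",len(h),h.min(0),h.max(0));t=h[h[:,2]>.199];print("  knob",len(t),t.mean(0)) if len(t) else 0
        l=h[(h[:,2]<.199)];(x0,y0),(w,hh),a=cv2.minAreaRect((l[:,:2]*1e3).astype(np.float32));vx=cv2.fitLine((l*1e3).astype(np.float32),cv2.DIST_HUBER,0,.01,.01).ravel();print("  line",vx,np.percentile(l[:,2],[5,50,95,100]),(x0,y0,w,hh,a))
    P=np.load("e"+c+".npz")["P"].reshape(-1,3);g=inplate(P)
    for n,(x,y) in dict(a=(.015,-.075),b=(.015,.085),e=(-.02,-.095)).items():
        k=(np.hypot(g[:,0]-x,g[:,1]-y)<.012)&(abs(P[:,2]-.032)<.003)
        if k.sum()>3: print("pin",n,k.sum(),g[k].mean(0))
    k=(abs(P[:,2]-.0115)<.003)&(abs(g[:,0]+.025)<.125)&(abs(g[:,1]-.03)<.15);p2,f=fit(P[k][:,:2],-.14,.09,-.11,.17,p);print("plate",p2,f)
im=cv2.cvtColor(np.load("escene.npz")["im"],cv2.COLOR_RGB2BGR)[200:330,230:400]
i2=cv2.cvtColor(np.load("eside.npz")["im"],cv2.COLOR_RGB2BGR)[160:310,230:400]
cv2.imwrite("pics/e2.png",np.hstack([cv2.resize(im,(400,400)),cv2.resize(i2,(400,400))]))
E
```

```text
7.65 [0.5314 0.0819 0.2744] [0.     0.682  0.7314 0.    ] [-0.4961  0.4448 -0.0266] 0.00740993895277027
scene bar 53 [ 0.0722 -0.0562  0.1682] [ 0.0604 -0.0625  0.1632] [ 0.0818 -0.0491  0.1733]
 head/tommy 224 [-0.0493 -0.0982  0.1661] [ 0.011  -0.0118  0.2029]
  knob 20 [-0.0191 -0.0556  0.2   ]
  line [ -0.5423   0.8402  -0.0043 -16.2873 -57.9589 192.3713] [0.1729 0.1923 0.198  0.1988] (-19.7457332611084, -55.236045837402344, 20.496824264526367, 103.27304077148438, 37.3881950378418)
pin a 24 [ 0.0121 -0.076 ]
pin b 18 [0.0141 0.0826]
pin e 15 [-0.018  -0.0933]
plate [ 0.5573 -0.0351  0.0679] 0.008317022880806586
side bar 44 [ 0.0685 -0.0541  0.1668] [ 0.0594 -0.0603  0.162 ] [ 0.0776 -0.0487  0.1713]
 head/tommy 144 [-0.0381 -0.0803  0.1653] [-0.0064 -0.0245  0.1994]
  knob 4 [-0.0222 -0.0548  0.1992]
  line [ -0.5564   0.83    -0.0376 -23.3784 -47.5046 189.4269] [0.1696 0.1901 0.1983 0.199 ] (-21.922847747802734, -52.259151458740234, 18.3885440826416, 62.93457794189453, 19.808231353759766)
pin a 8 [ 0.014  -0.0746]
pin b 10 [0.0134 0.0864]
plate [ 0.5552 -0.0348  0.0699] 0.0030376966878333704
pin b 56 [0.0137 0.0861]
plate [ 0.5549 -0.0346  0.0683] 7.460177108836252e-06
```

View pics/e2.png

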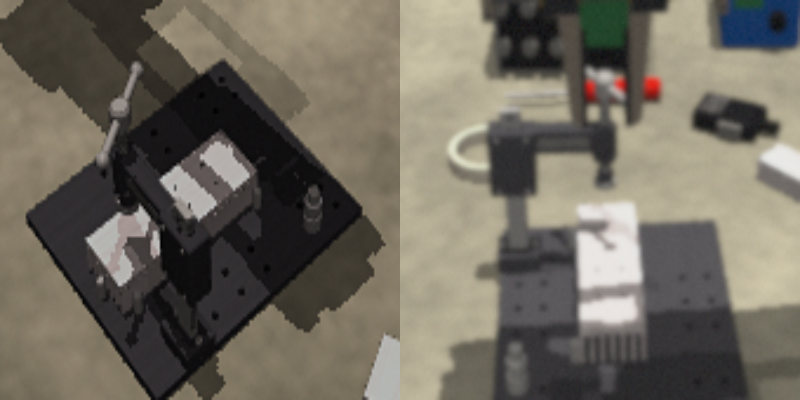

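Seen: the clamp arm is up with its pad well off the work. Tommy bar runs diagonally: knob left panel (120,108), ends (137,68) and (102,160). The work sits against the pins. Next, turn the tool 90° so the thin side of the fingers is along the arm, and go above the push point.

Request:
jog_arm --jaw '[0,0,0,0,0]' --slide '[[0,0,0],[0,0,0],[0,0,0],[0,0,0],[0,0,0]]' --dr '[[0,0,-1],[0,0,-1],[0,0,-1],[0,0,-1],[0,0,-1]]'

```text
time_s: 8.07
ee_pos: [0.5314, 0.0819, 0.2744]
eef_rot: [0.0, 0.506, 0.863, 0.0]
wrist_force: [-0.1, -0.0, -0.2]
grip_width: 0.003
finger_force: 0.0
```

Request:
jog_arm --jaw '[0,0,0,0,0]' --slide '[[0,0,0],[0,0,0],[0,0,0],[0,0,0],[0,0,0]]' --dr '[[0,0,-1],[0,0,-1],[0,0,-1],[0,0,-1],[0,0,-1]]'

```text
time_s: 8.48
ee_pos: [0.5314, 0.0819, 0.2744]
eef_rot: [0.0, 0.307, 0.952, 0.0]
wrist_force: [0.7, -0.1, 0.5]
grip_width: 0.007
finger_force: 0.0
```

Request:
jog_arm --jaw '[0,0,0,0,0]' --slide '[[0,0,0],[0,0,0],[0,0,0],[0,0,0],[0,0,0]]' --dr '[[0,0,-1],[0,0,-1],[0,0,-1],[0,0,-1],[0,0,-1]]'

```text
time_s: 8.9
ee_pos: [0.5314, 0.0819, 0.2744]
eef_rot: [0.0, 0.094, 0.996, 0.0]
wrist_force: [0.1, -0.9, 0.3]
grip_width: 0.004
finger_force: 0.0
```

Request:
jog_arm --jaw '[0,0,0,0,0]' --slide '[[0,0,0],[0,0,0],[0,0,0],[-0.3,-0.9,0],[-0.3,-0.9,0]]' --dr '[[0,0,-1],[0,0,-1],[0,0,-1],[0,0,0],[0,0,0]]'

```text
time_s: 9.32
ee_pos: [0.5532, 0.0296, 0.2746]
eef_rot: [0.0, -0.036, 0.999, 0.0]
wrist_force: [0.7, 0.6, 0.4]
grip_width: 0.004
finger_force: 0.0
```

Request:
jog_arm --jaw '[0,0,0,0,0]' --slide '[[-0.35,-0.9,0],[-0.35,-0.9,0],[-0.35,-0.9,0],[-0.33,-1,0],[0,-0.26,0]]' --dr '[[0,0,0],[0,0,0],[0,0,0],[0,0,0],[0,0,0]]'

```text
time_s: 9.73
ee_pos: [0.6043, -0.0899, 0.2743]
eef_rot: [0.001, -0.034, 0.999, -0.001]
wrist_force: [-0.3, 0.2, 0.8]
grip_width: 0.007
finger_force: 0.0
```

```bash
cat > st.py <<'E'
from h import *
from scipy.spatial.transform import Rotation as R
np.set_printoptions(precision=4,suppress=True)
P0=np.array([.555,-.0346,.0685]);c,s=np.cos(P0[2]),np.sin(P0[2])
o=observe();w=o["ee_pos"];q=o["eef_rot"]
print(o["time_s"],"plate",np.r_[(w[:2]-P0[:2])@np.array([[c,-s],[s,c]]),w[2]],"tool x,y in world",R.from_quat(q,scalar_first=True).as_matrix()[:,:2].T.ravel(),"F",o["wrist_force"],"M",o["moment"],"q6",o["joint_pos"][5])
E
python3 st.py
```

```text
9.7333 plate [ 0.0454 -0.0585  0.2743] tool x,y in world [-0.9977 -0.0682 -0.001  -0.0682  0.9977 -0.0014] F [-0.3283  0.1669  0.8058] M [ 0.0993 -0.0641  0.0214] q6 -1.7879551622578145
```

Request:
jog_arm --jaw '[0,0,0,0,0]' --slide '[[0.04,0.11,0.8],[0,0,0.8],[0,0,0.8],[0,0,0.5],[0,0,0]]' --dr '[[0,0,0],[0,0,0],[0,0,0],[0,0,0],[0,0,0]]'

```text
time_s: 10.15
ee_pos: [0.599, -0.0825, 0.1839]
eef_rot: [-0.003, -0.035, 0.999, 0.001]
wrist_force: [0.1, -0.0, 0.7]
grip_width: 0.007
finger_force: 0.0
```

```bash
python3 st.py; python3 -c "
from h import *
im,d,m=cam('side');a=cv2.resize(im[120:300,200:400],(400,360));b=cam('wrist')[0];save('f.png',np.hstack([a,cv2.resize(b,(400,360))]))"
```

```text
10.15 plate [ 0.0406 -0.0508  0.1839] tool x,y in world [-0.9975 -0.0698  0.0056 -0.0698  0.9976  0.0013] F [ 0.1305 -0.0292  0.6739] M [ 0.1521 -0.0777  0.0376] q6 -1.7801431747243333
```

View pics/f.png

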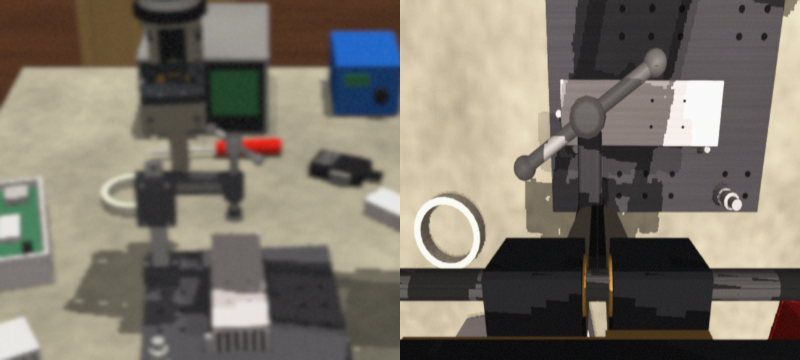

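The tips stand over the arm's centre line just in front of the collar (wrist panel (595,220)). Let it settle, then read.

Request:
jog_arm --jaw '[0,0,0,0]' --slide '[[0,0,0],[0,0,0],[0,0,0],[0,0,0]]' --dr '[[0,0,0],[0,0,0],[0,0,0],[0,0,0]]'

```text
time_s: 10.58
ee_pos: [0.6017, -0.0832, 0.1883]
eef_rot: [0.001, -0.035, 0.999, -0.0]
wrist_force: [0.4, -0.6, 1.1]
grip_width: 0.002
finger_force: 0.0
```

```bash
python3 st.py
```

```text
10.5833 plate [ 0.0433 -0.0516  0.1883] tool x,y in world [-0.9976 -0.0698 -0.0014 -0.0698  0.9976 -0.0003] F [ 0.4226 -0.6162  1.1401] M [ 0.1515 -0.0439  0.0171] q6 -1.7804710103059802
```

Request:
jog_arm --jaw '[0,0,0,0,0]' --slide '[[-0.02,-0.11,0.15],[0,0,0.15],[0,0,0.1],[0,0,0.08],[0,0,0.08]]' --dr '[[0,0,0],[0,0,0],[0,0,0],[0,0,0],[0,0,0]]'

```text
time_s: 11.0
ee_pos: [0.6018, -0.0864, 0.1702]
eef_rot: [-0.0, -0.035, 0.999, 0.0]
wrist_force: [-2.1, -1.2, 2.2]
grip_width: 0.006
finger_force: 1.2
```

Request:
jog_arm --jaw '[0,0,0,0,0]' --slide '[[0,0,0.08],[0,0,0.08],[0,0,0.08],[0,0,0.08],[0,0,0.08]]' --dr '[[0,0,0],[0,0,0],[0,0,0],[0,0,0],[0,0,0]]'

```text
time_s: 11.42
ee_pos: [0.6021, -0.0864, 0.1584]
eef_rot: [-0.0, -0.035, 0.999, -0.0]
wrist_force: [-2.5, -0.8, 2.0]
grip_width: 0.004
finger_force: 1.2
```

Request:
jog_arm --jaw '[0,0,0,0,0]' --slide '[[0,0,0.1],[0,0,0.1],[0,0,0.1],[0,0,0.1],[0,0,0.1]]' --dr '[[0,0,0],[0,0,0],[0,0,0],[0,0,0],[0,0,0]]'

```text
time_s: 11.83
ee_pos: [0.6021, -0.0864, 0.1432]
eef_rot: [-0.0, -0.035, 0.999, 0.0]
wrist_force: [-1.7, -1.4, 1.8]
grip_width: 0.008
finger_force: 1.3
```

Request:
jog_arm --jaw '[0,0,0,0,0]' --slide '[[0,0,0.08],[0,0,0.08],[0,0,0.08],[0,0,0.06],[0,0,0]]' --dr '[[0,0,0],[0,0,0],[0,0,0],[0,0,0],[0,0,0]]'

```text
time_s: 12.25
ee_pos: [0.6022, -0.0864, 0.1342]
eef_rot: [0.0, -0.035, 0.999, 0.0]
wrist_force: [0.2, -0.0, 0.7]
grip_width: 0.006
finger_force: 0.0
```

Request:
jog_arm --jaw '[0,0,0,0]' --slide '[[0,0,0.05],[0,0,0.05],[0,0,0.05],[0,0,0.05]]' --dr '[[0,0,0],[0,0,0],[0,0,0],[0,0,0]]'

```text
time_s: 12.58
ee_pos: [0.6023, -0.0863, 0.1286]
eef_rot: [0.0, -0.035, 0.999, -0.0]
wrist_force: [0.2, 0.1, 3.3]
grip_width: 0.003
finger_force: 1.3
```

Request:
jog_arm --jaw '[0,0]' --slide '[[0,0,0.04],[0,0,0.03]]' --dr '[[0,0,0],[0,0,0]]'

```text
time_s: 12.75
ee_pos: [0.6027, -0.0864, 0.1267]
eef_rot: [0.001, -0.035, 0.999, -0.0]
wrist_force: [0.7, 1.1, 6.5]
grip_width: 0.006
finger_force: 3.0
```

Force is rising: the pad has met the work. Continue in small steps.

Request:
jog_arm --jaw '[0,0,0]' --slide '[[0,0,0.03],[0,0,0.03],[0,0,0]]' --dr '[[0,0,0],[0,0,0],[0,0,0]]'

```text
time_s: 13.0
ee_pos: [0.6031, -0.0863, 0.1259]
eef_rot: [0.001, -0.035, 0.999, -0.0]
wrist_force: [-1.2, 1.3, 11.0]
grip_width: 0.004
finger_force: 5.4
```

Request:
jog_arm --jaw '[0,0,0]' --slide '[[0,0,0.03],[0,0,0.03],[0,0,0]]' --dr '[[0,0,0],[0,0,0],[0,0,0]]'

```text
time_s: 13.25
ee_pos: [0.6033, -0.0863, 0.1254]
eef_rot: [0.001, -0.035, 0.999, -0.0]
wrist_force: [-4.9, 3.0, 23.6]
grip_width: 0.006
finger_force: 11.6
```

Request:
jog_arm --jaw '[0,0,0]' --slide '[[0,0,0.02],[0,0,0],[0,0,0]]' --dr '[[0,0,0],[0,0,0],[0,0,0]]'

```text
time_s: 13.5
ee_pos: [0.6033, -0.0864, 0.1254]
eef_rot: [0.001, -0.035, 0.999, -0.0]
wrist_force: [-7.1, 3.4, 28.1]
grip_width: 0.008
finger_force: 14.0
```

```bash
cat > arm.py <<'E'
exec(open("st.py").read())
a=np.array([[c,-s],[s,c]])
for n in("scene","side","wrist"):
    im,d,m=cam(n);P=pts(d,m).reshape(-1,3);g=(P[:,:2]-P0[:2])@a
    k=(abs(g[:,1]+.055)<.007)&(g[:,0]>-.005)&(g[:,0]<.03)&(abs(P[:,2]-.107)<.008)
    if k.sum()>15:
        f=np.polyfit(g[k,0],P[k,2],1);print(n,k.sum(),"arm slope",f[0],"z at 44,0",np.polyval(f,[.044,0]))
    h=(g[:,0]>-.07)&(g[:,0]<.03)&(abs(g[:,1]+.055)<.055)&(P[:,2]>.12)&(P[:,2]<.17)
    if n!="wrist" or 1:
        q=np.c_[g,P[:,2]][h];print(n,"knob top",np.percentile(q[:,2],99) if len(q) else 0)
        l=q[(q[:,2]>.130)]
        if len(l)>20: v=cv2.fitLine((l[:,:2]*1e3).astype(np.float32),cv2.DIST_HUBER,0,.01,.01).ravel();print("  tommy",v,np.percentile(l[:,2],[10,50,90]))
save("arm.png",im)
E
python3 arm.py
```

```text
13.5 plate [ 0.0447 -0.0549  0.1254] tool x,y in world [-0.9976 -0.0696 -0.003  -0.0696  0.9976 -0.0003] F [-7.0983  3.424  28.0958] M [ 0.5544  1.3036 -0.0078] q6 -1.7855537580774283
scene 29 arm slope -0.006245626680492144 z at 44,0 [0.1067 0.107 ]
scene knob top 0.15273090629907318
side 59 arm slope -0.050331855616753136 z at 44,0 [0.1035 0.1057]
side knob top 0.15430292078148397
  tommy [  0.5478  -0.8366 -17.9942 -51.7746] [0.1396 0.1468 0.1524]
wrist 2509 arm slope -0.023936477367233696 z at 44,0 [0.1048 0.1058]
wrist knob top 0.154936858537286
  tommy [  0.5493  -0.8356 -20.1819 -52.3002] [0.1457 0.1479 0.1539]
```

Arm slope is -0.024 by the wrist camera (pad end up) with the force at 28 N and no more sinking: cocked. Lift off and go to the tommy bar's end that points to -57° in the plate frame.

Request:
jog_arm --jaw '[0,0,0,0,0]' --slide '[[0,0,-0.3],[0,0,-0.5],[0,0,-0.8],[0,0,-0.8],[0,0,0]]' --dr '[[0,0,0],[0,0,0],[0,0,0],[0,0,0],[0,0,0]]'

```text
time_s: 14.07
ee_pos: [0.6044, -0.0867, 0.1986]
eef_rot: [0.003, -0.035, 0.999, -0.001]
wrist_force: [-0.3, -0.5, 0.6]
grip_width: 0.007
finger_force: 0.0
```

Request:
jog_arm --jaw '[0,0,0,0,0]' --slide '[[0,0,0],[0,0,0],[0,0,0],[0,0,0],[0,0,0]]' --dr '[[0,0,-1],[0,0,-1],[0,0,-1],[0,0,-1],[0,0,-1]]'

```text
time_s: 14.48
ee_pos: [0.6017, -0.0863, 0.1934]
eef_rot: [-0.001, -0.252, 0.968, 0.0]
wrist_force: [0.5, 0.8, -0.2]
grip_width: 0.009
finger_force: 0.0
```

Request:
jog_arm --jaw '[0,0,0,0,0]' --slide '[[0,0,0],[0,0,0],[0.5,-0.1,0],[0.46,-0.07,0],[0,0,0]]' --dr '[[0,0,-1],[0,0,-0.66],[0,0,0],[0,0,0],[0,0,0]]'

```text
time_s: 14.9
ee_pos: [0.5798, -0.1096, 0.1936]
eef_rot: [-0.001, -0.319, 0.948, 0.0]
wrist_force: [-1.2, 0.4, 0.2]
grip_width: 0.006
finger_force: 0.0
```

```bash
sed -i 's/<.008)/<.012)/' arm.py; python3 arm.py
```

```text
14.9 plate [ 0.0196 -0.0766  0.1936] tool x,y in world [-0.797  -0.604   0.0022 -0.604   0.797   0.0012] F [-1.1821  0.4196  0.1924] M [ 0.1862 -0.0293 -0.0092] q6 -2.4077524032961026
scene 74 arm slope -0.012570950949126093 z at 44,0 [0.1064 0.107 ]
scene knob top 0.15185368132339316
  tommy [  0.6204  -0.7843   8.4636 -92.6434] [0.1437 0.148  0.1501]
side 70 arm slope -0.005512297681652788 z at 44,0 [0.1039 0.1042]
side knob top 0.15548845962304667
  tommy [  0.5533  -0.833  -18.1371 -51.7742] [0.1403 0.1469 0.1533]
wrist 1000 arm slope -0.03060866757288934 z at 44,0 [0.1048 0.1061]
wrist knob top 0.15510071523964097
  tommy [  0.5497  -0.8354 -18.5667 -55.5337] [0.1453 0.1479 0.154 ]
```

Request:
jog_arm --jaw '[0,0,0,0,0]' --slide '[[-0.15,0,0],[0,0,0.5],[0,0,0.6],[0,0,0.45],[0,0,0]]' --dr '[[0,0,0],[0,0,0],[0,0,0],[0,0,0],[0,0,0]]'

```text
time_s: 15.47
ee_pos: [0.5847, -0.1044, 0.1452]
eef_rot: [-0.002, -0.32, 0.947, 0.001]
wrist_force: [-0.3, -0.7, 0.1]
grip_width: 0.003
finger_force: 0.0
```

Request:
jog_arm --jaw '[0,0,0]' --slide '[[0,0,0],[0,0,0],[0,0,0]]' --dr '[[0,0,0],[0,0,0],[0,0,0]]'

```text
time_s: 15.72
ee_pos: [0.5867, -0.1052, 0.1488]
eef_rot: [0.001, -0.32, 0.947, -0.0]
wrist_force: [-0.2, 0.1, -0.3]
grip_width: 0.007
finger_force: 0.0
```

```bash
cat >> st.py <<'E'
Rm=R.from_quat(q,scalar_first=True).as_matrix()
pw=np.array([[c,-s],[s,c]]).T
ax=P0[:2]+np.array([[c,-s],[s,c]])@np.array([-.0195,-.055])
rel=Rm.T@np.r_[w[:2]-ax,0];F=Rm.T@o["wrist_force"]
print("tcp rel screw axis, tool frame mm",rel*1e3,"F tool",F,"torque on screw",-F[0]*.045,"bar angle deg (face)",np.degrees(np.arctan2(*(-(Rm[:2,1]@np.array([[c,-s],[s,c]])))[::-1])))
E
python3 st.py
```

```text
15.7167 plate [ 0.0268 -0.0726  0.1488] tool x,y in world [-0.7954 -0.606  -0.0011 -0.606   0.7954 -0.0012] F [-0.2106  0.1409 -0.2709] M [ 0.1636 -0.0449 -0.0066] q6 -2.4017435227781134
tcp rel screw axis, tool frame mm [-29.0177 -40.1563   0.0817] F tool [0.0824 0.2401 0.2705] torque on screw -0.003708782565953587 bar angle deg (face) -56.62121836979021
```

Request:
jog_arm --jaw '[0,0,0,0,0]' --slide '[[0.15,0,0],[0.12,0,0],[0.1,0,0],[0.05,0,0],[0,0,0]]' --dr '[[0,0,0],[0,0,0],[0,0,0],[0,0,0],[0,0,0]]'

```text
time_s: 16.13
ee_pos: [0.5759, -0.1131, 0.1481]
eef_rot: [0.0, -0.32, 0.948, -0.0]
wrist_force: [0.5, 0.7, 0.3]
grip_width: 0.004
finger_force: 0.2
```

```bash
python3 st.py
```

```text
16.1333 plate [ 0.0154 -0.0797  0.1481] tool x,y in world [-0.7958 -0.6056 -0.0006 -0.6056  0.7958 -0.0005] F [0.4837 0.651  0.3355] M [ 0.1498 -0.1007  0.037 ] q6 -2.417981863387649
tcp rel screw axis, tool frame mm [-15.5841 -39.8609   0.0302] F tool [-0.7794  0.2249 -0.3351] torque on screw 0.03507126756924548 bar angle deg (face) -56.651674892968884
```

Request:
jog_arm --jaw '[0,0,0,0,0]' --slide '[[0.12,-0.04,0],[0.12,-0.04,0],[0.12,-0.04,0],[0.12,-0.04,0],[0.12,-0.04,0]]' --dr '[[0,0,1],[0,0,1],[0,0,1],[0,0,1],[0,0,1]]'

```text
time_s: 16.55
ee_pos: [0.5634, -0.1263, 0.1482]
eef_rot: [0.001, -0.105, 0.994, -0.0]
wrist_force: [1.9, 1.2, 1.2]
grip_width: 0.006
finger_force: 1.3
```

```bash
python3 st.py
```

```text
16.55 plate [ 0.0021 -0.0921  0.1482] tool x,y in world [-0.978  -0.2086 -0.0017 -0.2086  0.978  -0.0002] F [1.857 1.165 1.2  ] M [ 0.3398 -0.4236 -0.0145] q6 -2.0047514215577213
tcp rel screw axis, tool frame mm [-16.1596 -39.7435   0.0349] F tool [-2.0612  0.7518 -1.1967] torque on screw 0.09275328719398299 bar angle deg (face) -81.8845442831778
```

Request:
jog_arm --jaw '[0,0,0,0,0]' --slide '[[0.12,-0.04,0],[0.12,-0.04,0],[0.12,-0.04,0],[0.12,-0.04,0],[0.12,-0.04,0]]' --dr '[[0,0,1],[0,0,1],[0,0,1],[0,0,1],[0,0,1]]'

```text
time_s: 16.97
ee_pos: [0.5461, -0.133, 0.1483]
eef_rot: [0.001, 0.113, 0.994, 0.0]
wrist_force: [3.2, 2.7, 0.3]
grip_width: 0.008
finger_force: 1.8
```

Request:
jog_arm --jaw '[0,0,0,0,0]' --slide '[[0.12,-0.04,0],[0.12,-0.04,0],[0.12,-0.04,0],[0.12,-0.04,0],[0.12,-0.04,0]]' --dr '[[0,0,1],[0,0,1],[0,0,1],[0,0,1],[0,0,1]]'

```text
time_s: 17.38
ee_pos: [0.5279, -0.1318, 0.1485]
eef_rot: [0.002, 0.325, 0.946, 0.0]
wrist_force: [5.3, 0.9, 0.9]
grip_width: 0.006
finger_force: 2.5
```

```bash
python3 st.py
```

```text
17.3833 plate [-0.0337 -0.0951  0.1485] tool x,y in world [-0.7884  0.6152 -0.0033  0.6152  0.7884  0.0019] F [5.3097 0.8631 0.8988] M [ 0.1468 -1.0801 -0.0305] q6 -1.1561368320771896
tcp rel screw axis, tool frame mm [-16.2207 -39.3262  -0.0214] F tool [-3.658   3.9486 -0.8793] torque on screw 0.16461048022750732 bar angle deg (face) -131.89053979574297
```

Request:
jog_arm --jaw '[0,0,0,0,0]' --slide '[[0.12,-0.045,0],[0.12,-0.045,0],[0.12,-0.045,0],[0.12,-0.045,0],[0.12,-0.045,0]]' --dr '[[0,0,1],[0,0,1],[0,0,1],[0,0,1],[0,0,1]]'

```text
time_s: 17.8
ee_pos: [0.5111, -0.1235, 0.1486]
eef_rot: [0.002, 0.522, 0.853, 0.0]
wrist_force: [5.9, -1.9, -0.9]
grip_width: 0.004
finger_force: 2.1
```

```bash
cat >> st.py <<'E'
print("T full",(6.5*F[1]-45*F[0])/1e3)
E
python3 st.py
```

```text
17.8 plate [-0.0499 -0.0857  0.1486] tool x,y in world [-0.4547  0.8906 -0.003   0.8906  0.4547  0.003 ] F [ 5.934  -1.8781 -0.8959] M [-0.37   -0.9678  0.0207] q6 -0.7115142282578389
tcp rel screw axis, tool frame mm [-16.2589 -40.0296  -0.07  ] F tool [-4.3682  4.4283  0.9222] torque on screw 0.1965691083457276 bar angle deg (face) -156.87805183449655
T full 0.22535326345565734
```

Request:
jog_arm --jaw '[0,0,0,0]' --slide '[[0.12,-0.045,0],[0.12,-0.045,0],[0.12,-0.045,0],[0.12,-0.045,0]]' --dr '[[0,0,1],[0,0,1],[0,0,1],[0,0,1]]'

```text
time_s: 18.13
ee_pos: [0.5009, -0.1119, 0.1485]
eef_rot: [0.002, 0.662, 0.749, 0.001]
wrist_force: [4.0, -6.4, -0.9]
grip_width: 0.011
finger_force: 2.6
```

```bash
python3 st.py
```

```text
18.1333 plate [-0.0593 -0.0735  0.1485] tool x,y in world [-0.1228  0.9924 -0.002   0.9924  0.1228  0.0032] F [ 3.9867 -6.4476 -0.8679] M [-0.7992 -0.7889 -0.0508] q6 -0.34474131439915495
tcp rel screw axis, tool frame mm [-16.2638 -40.7382  -0.0975] F tool [-6.8866  3.1619  0.892 ] torque on screw 0.3098955008009076 bar angle deg (face) -176.8707915353753
T full 0.33044789272356156
```

Request:
jog_arm --jaw '[0,0,0,0]' --slide '[[0.12,-0.04,0],[0.12,-0.04,0],[0.12,-0.04,0],[0.12,-0.04,0]]' --dr '[[0,0,1],[0,0,1],[0,0,1],[0,0,1]]'

```text
time_s: 18.47
ee_pos: [0.4955, -0.0974, 0.1483]
eef_rot: [0.001, 0.782, 0.623, 0.0]
wrist_force: [1.9, -4.9, 0.3]
grip_width: 0.007
finger_force: 2.4
```

```bash
python3 st.py
```

```text
18.4667 plate [-0.0637 -0.0586  0.1483] tool x,y in world [ 0.2239  0.9746 -0.0009  0.9746 -0.2239  0.0021] F [ 1.9074 -4.9412  0.3386] M [-0.9042 -0.3135 -0.0459] q6 0.03007964730864761
tcp rel screw axis, tool frame mm [-16.2824 -41.2332  -0.0726] F tool [-4.389   2.966  -0.3283] torque on screw 0.19750341818031963 bar angle deg (face) 163.13705686413863
T full 0.21678253849542922
```

Request:
jog_arm --jaw '[0,0,0]' --slide '[[0.12,-0.04,0],[0.12,-0.04,0],[0.12,-0.04,0]]' --dr '[[0,0,1],[0,0,1],[0,0,1]]'

```text
time_s: 18.72
ee_pos: [0.4948, -0.0861, 0.148]
eef_rot: [0.001, 0.857, 0.516, -0.0]
wrist_force: [-0.1, -7.1, -0.1]
grip_width: 0.007
finger_force: 3.3
```

```bash
python3 arm.py;python3 st.py|tail -2;python3 hs.py g
```

```text
18.7167 plate [-0.0636 -0.0472  0.148 ] tool x,y in world [ 0.4685  0.8835 -0.0008  0.8835 -0.4685  0.0011] F [-0.1441 -7.1343 -0.061 ] M [-1.273   0.1308  0.0031] q6 0.3140967272616772
tcp rel screw axis, tool frame mm [-16.6687 -41.5772  -0.0338] F tool [-6.3703  3.2151  0.0699] torque on screw 0.2866637736835236 bar angle deg (face) 148.13753579020988
T full 0.30756180247318327
scene 66 arm slope -0.026486565741882972 z at 44,0 [0.1069 0.108 ]
scene knob top 0.1560908031597384
  tommy [  0.8874  -0.4609  -2.3476 -64.5724] [0.1404 0.1471 0.1537]
side 78 arm slope 0.0350670282114944 z at 44,0 [0.1056 0.104 ]
side knob top 0.16912860622088802
  tommy [  0.9157  -0.4019 -37.7261 -46.1015] [0.1382 0.1469 0.1625]
wrist 2029 arm slope -0.03738151027301292 z at 44,0 [0.1053 0.1069]
wrist knob top 0.16895156788239296
  tommy [  0.9     -0.4359 -28.226  -49.6124] [0.1434 0.1475 0.159 ]
tcp rel screw axis, tool frame mm [-16.4747 -41.5885  -0.0323] F tool [-3.8538  2.9758 -0.7017] torque on screw 0.17342182535495582 bar angle deg (face) 148.43709375766176
T full 0.19276474213469436
18.8667 [ 0.4948 -0.0861  0.148 ] [ 0.0007  0.8555  0.5177 -0.0001] [ 0.8481 -4.7936  0.7087] 0.004983360246580436
tcp plate [-0.0643 -0.047 ]
scene 1019 [-0.0192 -0.0006 -0.0068] 0.01781817300965785 top/edges [-0.0898  0.0889] [-0.0494  0.011 ]
side 1156 [-0.0212 -0.0002 -0.0125] 0.011073912074966994 top/edges [-0.0884  0.0893] [-0.0503  0.0083]
wrist 25129 [-0.0212  0.0004 -0.0065] 2.9770708755346087e-05 top/edges [-0.0705  0.0892] [-0.0505  0.0081]
```

Request:
jog_arm --jaw '[0,0,0,0,0]' --slide '[[0.12,-0.035,0],[0.12,-0.035,0],[0.12,-0.035,0],[0.12,-0.035,0],[0.12,-0.035,0]]' --dr '[[0,0,1],[0,0,1],[0,0,1],[0,0,1],[0,0,1]]'

```text
time_s: 19.43
ee_pos: [0.5005, -0.0679, 0.1475]
eef_rot: [-0.0, 0.948, 0.318, -0.001]
wrist_force: [-4.0, -2.8, 0.1]
grip_width: 0.004
finger_force: 2.7
```

```bash
python3 st.py|tail -2
```

```text
tcp rel screw axis, tool frame mm [-17.1818 -41.6488   0.0832] F tool [-4.8598 -0.1811 -0.107 ] torque on screw 0.21868895745796432 bar angle deg (face) 123.15813383016253
T full 0.21751189124181677
```

Request:
jog_arm --jaw '[0,0,0,0]' --slide '[[0.12,-0.035,0],[0.12,-0.035,0],[0.12,-0.035,0],[0.12,-0.035,0]]' --dr '[[0,0,1],[0,0,1],[0,0,1],[0,0,1]]'

```text
time_s: 19.77
ee_pos: [0.5105, -0.057, 0.1473]
eef_rot: [-0.001, 0.989, 0.149, -0.001]
wrist_force: [-1.5, 0.4, -1.3]
grip_width: 0.006
finger_force: 1.1
```

```bash
python3 st.py|tail -2
```

```text
tcp rel screw axis, tool frame mm [-17.6413 -40.77     0.1013] F tool [-1.3354 -0.7939  1.3316] torque on screw 0.060092555101857376 bar angle deg (face) 103.16052091270825
T full 0.054932462471045065
```

```bash
python3 arm.py; python3 -c "
from h import *
a=cam('scene')[0][190:330,230:400];b=cam('wrist')[0];save('i.png',np.hstack([cv2.resize(a,(400,360)),cv2.resize(b,(400,360))]))"
```

```text
19.7667 plate [-0.046  -0.0193  0.1473] tool x,y in world [ 0.9559  0.2938 -0.0024  0.2938 -0.9559 -0.0014] F [-1.5133  0.3674 -1.3272] M [0.0363 0.4839 0.0232] q6 1.1579172484132252
tcp rel screw axis, tool frame mm [-17.6413 -40.77     0.1013] F tool [-1.3354 -0.7939  1.3316] torque on screw 0.060092555101857376 bar angle deg (face) 103.16052091270825
T full 0.054932462471045065
scene 78 arm slope -0.028752141023976968 z at 44,0 [0.1072 0.1085]
scene knob top 0.168880301701311
  tommy [  0.4084  -0.9128 -21.1005 -46.3581] [0.142  0.1485 0.1622]
side 79 arm slope -0.01899436471645695 z at 44,0 [0.1039 0.1048]
side knob top 0.1693804805029379
  tommy [  0.4542  -0.8909 -31.7661 -27.6744] [0.1374 0.1472 0.1628]
wrist 2208 arm slope -0.038177422941455236 z at 44,0 [0.1056 0.1073]
wrist knob top 0.16907052025045166
  tommy [  0.3824  -0.924  -22.1644 -44.1642] [0.1435 0.1473 0.1599]
```

View pics/i.png

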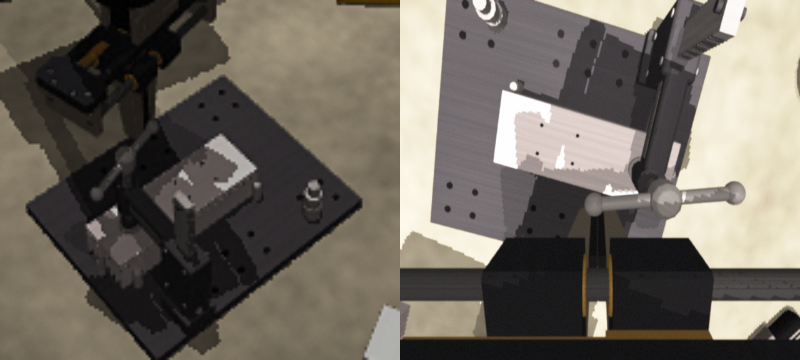

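The bar (wrist panel, balls (595,204) and (735,192)) lags the tool by about 5°, since the head shifted as the arm tipped. The clamp is still biting with slope -0.038. Push on with slightly more advance.

Request:
jog_arm --jaw '[0,0,0]' --slide '[[0.16,-0.04,0],[0.16,-0.04,0],[0.16,-0.04,0]]' --dr '[[0,0,1],[0,0,1],[0,0,1]]'

```text
time_s: 20.27
ee_pos: [0.5232, -0.0508, 0.1472]
eef_rot: [-0.0, 1.0, 0.019, -0.002]
wrist_force: [-0.5, 0.0, 0.4]
grip_width: 0.004
finger_force: 0.0
```

```bash
python3 st.py|tail -2
```

```text
tcp rel screw axis, tool frame mm [-14.5767 -40.6278   0.0745] F tool [-0.5445 -0.0678 -0.4196] torque on screw 0.024502324038370066 bar angle deg (face) 88.25941610804682
T full 0.024061648396651737
```

```bash
python3 arm.py | grep -A1 wrist; python3 -c "
from h import *
a=cam('side')[0][150:290,220:390];b=cam('wrist')[0];save('j.png',np.hstack([cv2.resize(a,(400,360)),cv2.resize(b,(400,360))]))"
```

```text
wrist 2169 arm slope -0.04204930231801104 z at 44,0 [0.1056 0.1074]
wrist knob top 0.16909328657775086
  tommy [  0.0328  -0.9995 -18.4132 -45.1578] [0.1434 0.147  0.159 ]
```

View pics/j.png

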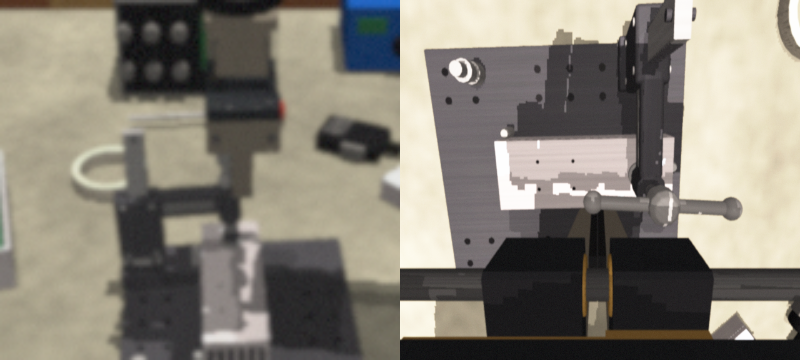

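The bar followed (balls at (593,202) and (733,208), nearly along the tool's y) and the arm's slope is -0.042. The zero force is after-swing. Feel the torque with a slow push.

Request:
jog_arm --jaw '[0,0,0]' --slide '[[0.05,-0.01,0],[0.05,-0.01,0],[0.05,-0.01,0]]' --dr '[[0,0,0.3],[0,0,0.3],[0,0,0.3]]'

```text
time_s: 20.77
ee_pos: [0.5281, -0.0499, 0.1476]
eef_rot: [-0.0, 1.0, -0.018, -0.001]
wrist_force: [-5.7, 0.8, 3.7]
grip_width: 0.002
finger_force: 3.2
```

```bash
python3 st.py|tail -2
```

```text
tcp rel screw axis, tool frame mm [-12.6631 -40.4498   0.0367] F tool [-5.6978 -0.6228 -3.6423] torque on screw 0.25639961967413166 bar angle deg (face) 83.96776642136325
T full 0.25235141544874284
```

Request:
jog_arm --jaw '[0,0]' --slide '[[0.05,-0.01,0],[0.05,-0.01,0]]' --dr '[[0,0,0.3],[0,0,0.3]]'

```text
time_s: 20.93
ee_pos: [0.5297, -0.0493, 0.1474]
eef_rot: [-0.0, 0.999, -0.045, -0.003]
wrist_force: [-11.0, 2.0, 7.5]
grip_width: 0.008
finger_force: 5.8
```

```bash
python3 st.py|tail -2
```

```text
tcp rel screw axis, tool frame mm [-13.2306 -40.4954   0.0763] F tool [-11.1941  -1.0309  -7.4362] torque on screw 0.5037353828324084 bar angle deg (face) 80.96405683471771
T full 0.49703465609072517
```

Torque is now about 0.5 N m at the ball and the bar has all but stopped, so it is tight. Back off and lift clear.

Request:
jog_arm --jaw '[0,0,0,0,0]' --slide '[[-0.3,0,0],[-0.6,0,0],[-0.2,0,-0.8],[0,0,-1],[0,0,-1]]' --dr '[[0,0,0],[0,0,0],[0,0,0],[0,0,0],[0,0,0]]'

```text
time_s: 21.35
ee_pos: [0.4984, -0.0464, 0.2324]
eef_rot: [-0.0, 0.999, -0.044, -0.001]
wrist_force: [0.6, 0.4, -0.5]
grip_width: 0.003
finger_force: 0.0
```

Request:
jog_arm --jaw '[0,0,0,0,0]' --slide '[[-0.5,0,-0.8],[-0.5,0,-0.5],[0,0,0],[0,0,0],[0,0,0]]' --dr '[[0,0,0],[0,0,0],[0,0,0],[0,0,0],[0,0,0]]'

```text
time_s: 21.77
ee_pos: [0.4698, -0.0438, 0.2702]
eef_rot: [0.0, 0.999, -0.045, 0.0]
wrist_force: [0.2, -0.3, -0.4]
grip_width: 0.005
finger_force: 0.0
```

```bash
python3 arm.py; python3 hs.py k
```

```text
21.7667 plate [-0.0856 -0.0033  0.2702] tool x,y in world [ 0.996  -0.0895  0.0004 -0.0895 -0.996   0.    ] F [ 0.1825 -0.2569 -0.3784] M [ 0.1285  0.1255 -0.0009] q6 1.5642550267395128
tcp rel screw axis, tool frame mm [-73.3906 -40.6063  -0.0286] F tool [0.2046 0.2395 0.3784] torque on screw -0.009205375772777899 bar angle deg (face) 80.94243849123811
T full -0.0076486142317987085
scene 78 arm slope -0.039284470540279406 z at 44,0 [0.1068 0.1085]
scene knob top 0.15570818703163755
  tommy [  0.0662   0.9978 -13.5765 -57.6117] [0.1424 0.1472 0.1525]
side 78 arm slope -0.01675881182984287 z at 44,0 [0.1038 0.1045]
side knob top 0.1543497400650667
  tommy [  0.0861   0.9963 -17.4231 -47.6193] [0.1401 0.146  0.1521]
wrist 950 arm slope -0.042392370435596585 z at 44,0 [0.1054 0.1073]
wrist knob top 0.15382533186057679
  tommy [  0.0732   0.9973 -18.095  -54.1533] [0.1442 0.1465 0.1526]
21.9167 [ 0.4697 -0.0437  0.2696] [-0.      0.999  -0.0451 -0.0008] [ 0.3796 -0.5317 -0.3177] 0.008415490185979242
tcp plate [-0.0864 -0.003 ]
scene 1030 [-0.0191 -0.0009 -0.0115] 0.018068542227377384 top/edges [-0.0898  0.0887] [-0.0493  0.0115]
side 1159 [-0.0211 -0.0005 -0.0072] 0.007506519294338182 top/edges [-0.0878  0.0895] [-0.0502  0.0082]
wrist 11092 [-0.0214  0.0004 -0.0061] 3.5054879680752144e-05 top/edges [-0.0877  0.0894] [-0.0508  0.0081]
```

```bash
python3 -c "
from cell import r
print(r.job_done())"
```

```text
the job is handed in; nothing more can be done
None
```

I pushed the heat sink home against the three pins and cocked the clamp arm on the bar (tipped up about 0.04 rad). I turned the screw about 3.8 rad, to roughly 0.5 N m on the last push (target was about 0.4), let go, and handed the job in at about 22 s; no verdict came back.

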